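Index the engraver's turntable and put on its brake

ROBOT

A 6-joint arm with a two-finger parallel gripper is mounted at the origin on the work surface. World frame = base frame: x ahead of the robot, y to its left, z up, the work surface at z = 0. Lengths are in m, angles in degrees, forces in N, time in s.
With the tool pointing down it reaches from about 0.25 to 0.725 m from the base axis. Payload 9.7 kg.
Tool frame: the origin (TCP) lies midway between the tips of the shut fingers; the grasp point (between the pads) lies 19 mm behind it; z points along the fingers, y is the direction in which the jaws open and shut (so a half turn about z gives the same grasp; the last joint's range is limited). The gripper opens to 85 mm and grips with 20 to 120 N. Pads are 22 mm wide; open, the fingers measure 114 mm over their backs; the gripper's body (76 mm by 85 mm) begins 54 mm behind the grasp point. The pads swing forward as they close: fully open they stand 13 mm farther back than shut.
Start: joints at [-63.312, 4.979, 10.078, 95.1, 0, 90], TCP at [0.247, -0.491, 0.231] pointing down, gripper open.
Joint ranges: [-179.16, 179.16], [-48.56, 103.87], [-65.8, 70.77], [-126.05, 130.52], [-82.76, 87.17], [-180, 180]. Speed limits (degrees/s): [127.2, 127.2, 147.25, 180, 180, 180].

INTERFACE

Orientations are given as [roll, pitch, yaw] about the fixed x, y, z axes, in that order (R = Rz(yaw) Ry(pitch) Rx(roll)).
In Python, from workcell import get_obs, camera, get_calibration, job_done gives the robot as it stands.
- The arm moves only by the tool play_rows, never from a script. Its argument "commands" is text: rows parted by semicolons, each of 5 numbers parted by spaces: the opening, from 0 (shut) to 1 (fully open), then the shift along the world's x, y, z in mm, then the turn about the world's z in degrees. A call has 1 to 10 rows; each row is the pose to reach, as a shift and turn from the pose commanded when the call began; what a row does not reach only later rows make up. A row lasts 1/12 s, in which the tool goes at most 41.7 mm and 7.16 degrees, less where a joint would pass 70% of its speed; a pose out of reach is approached as far as the arm can. A call with a gripper value outside its range is refused whole. The fingers move at their own pace and stop on an object; "force" is the grip in N (left out, the last holds). Time passes only in rows, so rows that repeat a pose let the fingers close. It gives the time, the measured TCP pose, the force and the opening at its end, in the units of the state.
- get_obs(): the state, without advancing time (a new reading comes with each control period).
- camera(name): name is "side" or "top"; returns the picture (420x560x3 uint8, red, green, blue); there is no depth.
- get_calibration(name): a dict with "fx", "fy", "cx", "cy" (pixels), "eye" and "attitude" of the camera in the world. Camera axes: x right, y down, z forward; pixel columns grow to the right and rows downward; lengths in m; the calibration is good to about 2 mm. A picture is of the moment at which its call begins. get_calibration takes no time and is no camera call.
- job_done(): hands the job in, once; it reports no verdict.
The state is a dict: "time": time; "q": joint angles; "qd": joint speeds; "joint_efforts": joint torques, N m; "ee_pos": TCP position; "tcp_rot": TCP orientation; "wrist_force": force on the tool from outside, world axes, zero at the start; "torque": the same for the moment, N m; "opening": finger opening in m.
Only numpy, scipy, OpenCV 4.12 (cv2) and the standard library are available. Lean on these libraries where they do the work, as an engineer would, in place of code of your own. Each camera call takes 0.05 s, during which the arm holds its last target.

TASK

With a fingertip, push on the spokes of the turntable until its long pointed spoke points straight at the mark post, then push the brake lever round until it is fully home against its stop pin. Only push: do not lift the turntable out of its foot, keep the ring stand standing undisturbed in the middle of it, leave the other things on the bench alone, and finish clear of everything.

Things in the scene. Friction and masses are not known exactly. Their poses are not given: they have to be found in the camera images.
- foot: Grey cast foot, fixed to the bench; origin on the bench under the turntable's axis, z up. Round, 170 mm across, 40 mm high in the middle. A low arm (12 mm high, 26 wide) runs along its +x to the mark post; a low bracket (12 mm high, 46 wide) runs 185 mm along its -y and carries the brake lever. Place and yaw vary.
- turntable (a joint): Turn of the turntable, rad, anticlockwise from above, endless both ways; 0 and every whole turn: pointer straight at the mark post. Friction 0.07 N m (about 1 N at a spoke's end); stays where left. Three level spokes, 10 mm thick, 120 degrees apart, centre lines 52 mm above the bench: the long pointed one, and two short ones ending in black 18 mm balls 86 mm from the axis.
- spindle (a joint): Height in m by which the turntable has been lifted out of its foot; 0 when it sits in place. The turntable (0.7 kg) is held in only by its weight.
- table_center (a point): Centre of the top face of the turntable, on its axis: a steel disc 110 mm across, 16 mm thick, top 60 mm above the bench. Under the spokes, from 60 mm off the axis outwards, it is clear down to 22 mm above the bench or lower.
- pointer_tip (a point): Very tip of the long pointed spoke (the pointer), 125 mm from the axis, 52 mm above the bench. The spoke is a 10 mm round bar; its last 24 mm are a cone, 26 mm thick at its base.
- mark (a point): Where the pointer's tip belongs: a point in the air 125 mm from the axis and 52 mm above the bench. The mark post's nose begins 13 mm farther out in the same direction; the post (12 by 14 mm, aluminium, 60 mm high) stands 150 to 162 mm from the axis.
- brake (a joint): Angle of the brake lever, rad, about a vertical pivot: 0 is off (lever along the foot's -y, away from the turntable); grows anticlockwise from above to 1.57, fully home (lever along the foot's +x, on the stop pin). Starts at 0 to 0.4. Friction 0.05 N m; stays where left. It does not stiffen the turntable.
- brake_pivot (a point): Pivot axis of the brake lever, 165 mm from the turntable's axis along the foot's -y, 46 mm above the bench. The stop pin (10 mm across, 48 mm high) stands 51 mm from the pivot, on the turntable's side of the lever's home position.
- brake_tip (a point): Centre of the black round knob at the lever's free end, 71 mm from the pivot, 46 mm above the bench; the knob is 16 mm across and spans 39 to 61 mm above the bench. The lever's bar is dark steel, 12 mm wide, 41 to 51 mm above the bench; under it, from 35 mm off the pivot outwards, there is nothing higher than 12 mm but the stop pin.
- ring_stand: Loose turned wooden cone with a brass ring on it, 38 mm across the foot, 34 mm high, 90 g, standing in the middle of the turntable; origin at the centre of its underside. To be left standing there; it turns along with the turntable.
- tin: Loose round brass tin, 64 mm across, 30 mm high, on the bench; origin under its centre. A bystander.
- cup: Loose copper cup, 70 mm across, 85 mm high, on the bench; origin under its centre. A bystander.
- bur_block: Loose dark wooden block, 50 by 110 mm, 30 mm high, with steel burs standing in it up to 75 mm high, on the bench; origin under its centre. A bystander.
- jar: Loose glass jar with black lid, 52 mm across, 50 mm high, on the bench; origin under its centre. A bystander.
Not all that is in view belongs to the job. What is shaped like the ring_stand but green or red is not meant.

How it is judged:
By the outcome, as a careful person would: the job done as asked, in the order asked, and still so for the second after the job is handed in, with the robot touching nothing.
It also fails if it takes over 58 s, if anything falls off the work surface, if the arm or the gripper's body presses on something with over 40 N, if the wrist force passes 120 N, or if a joint passes its speed limit or range.

## Working session

There is one attempt and no reset: what is moved stays moved. The work goes in short steps, Python scripts to look and compute and a tool call to move; the robot and the scene stay as the last step left them, time stands still between calls to the robot, and variables do not carry over. Pictures are saved under pics/ and viewed, and the job is handed in when it is done.

Besides the shell and the picture viewer there is one more tool, called after "Request:" as name(argument=value, ...) on one line, values as JSON. play_rows: Moves the arm, as the interface text tells. Its arguments: {"type":"object","properties":{"commands":{"type":"string"},"force":{"type":"number"}},"required":["commands"]}

```bash
mkdir -p pics; ls; python3 - <<'E'
from workcell import *
import cv2
for n in("top","side"):
    im=camera(n); cv2.imwrite(f"pics/{n}0.png",im[:,:,::-1]); print(get_calibration(n))
print(get_obs())
E
```

```text
pics
{'fx': 414.456966224677, 'fy': 414.456966224677, 'cx': 281.87114582212627, 'cy': 217.16022567874228, 'eye': array([ 0.29235758, -0.03297771,  1.12740768]), 'attitude': array([-1.68592469e+02,  8.18481339e-02, -8.45427393e+01])}
{'fx': 426.78427644219795, 'fy': 426.78427644219795, 'cx': 271.41820754835527, 'cy': 205.5188533660449, 'eye': array([0.09205256, 0.80867193, 1.12559741]), 'attitude': array([-138.73639778,    0.28886254, -152.09489478])}
{'time': 0.1, 'q': array([-6.33135203e+01,  5.00879239e+00,  1.00373074e+01,  9.51002327e+01,
        1.13035317e-03,  9.00020091e+01]), 'qd': array([ 0.03555153,  0.04765349,  0.1627399 , -0.03984411,  0.05401213,
        0.09191816]), 'joint_efforts': array([ 3.54382951e-05, -5.21560764e+01,  4.65654945e+01,  1.59745192e-02,
       -6.55277518e-05, -1.23076853e-05]), 'ee_pos': array([ 0.24691572, -0.49121349,  0.23063077]), 'tcp_rot': array([-1.79928282e+02, -1.12783748e-03,  2.66844692e+01]), 'wrist_force': array([-0.27864503, -0.38062951, -0.3393304 ]), 'torque': array([ 0.01493353,  0.00331332, -0.00747047]), 'opening': 0.08574033711088039}
```

View pics/top0.png

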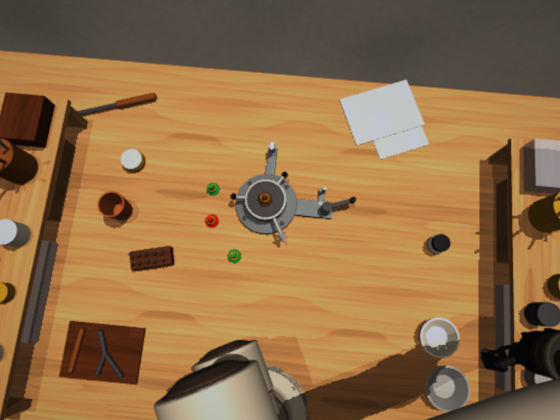

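View pics/side0.png

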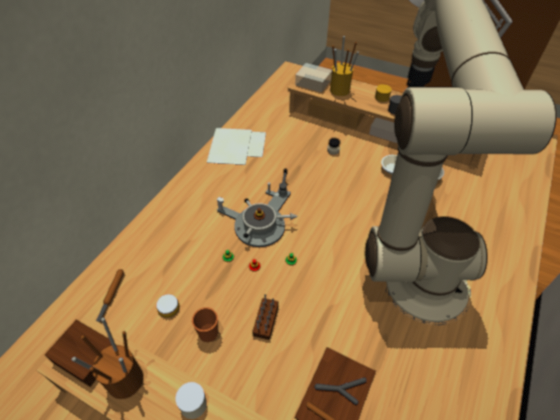

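The top view shows the foot near (266,203), the mark post near (272,147), the pointer toward (283,242), and the brake pivot near (326,209) with its knob near (352,200). I'll zoom in and measure next.

```bash
cat > h.py <<'E'
import numpy as np, cv2
from scipy.spatial.transform import Rotation as R
from workcell import *
def ray(n,u,v):
    c=get_calibration(n); r=R.from_euler('xyz',c['attitude'],degrees=True).as_matrix()
    return np.array(c['eye']), r@np.array([(u-c['cx'])/c['fx'],(v-c['cy'])/c['fy'],1])
def onz(n,u,v,z):
    e,d=ray(n,u,v); return e+d*(z-e[2])/d[2]
def proj(n,p):
    c=get_calibration(n); r=R.from_euler('xyz',c['attitude'],degrees=True).as_matrix()
    q=r.T@(np.array(p)-c['eye']); return np.array([c['fx']*q[0]/q[2]+c['cx'],c['fy']*q[1]/q[2]+c['cy']])
def crop(n,im,u0,v0,w,h,s,fn):
    c=im[v0:v0+h,u0:u0+w,::-1]; c=cv2.resize(c,None,fx=s,fy=s,interpolation=cv2.INTER_CUBIC); cv2.imwrite(fn,c)
E
python3 - <<'E'
from h import *
im=cv2.imread("pics/top0.png")[:,:,::-1]; crop("top",im,220,130,150,120,5,"pics/top0c.png")
im=cv2.imread("pics/side0.png")[:,:,::-1]; crop("side",im,205,155,110,100,6,"pics/side0c.png")
print(onz("top",265,199,.06),onz("side",259,216,.06))
E
```

```text
[0.55125833 0.03821647 0.06      ] [0.54892285 0.04375515 0.06      ]
```

View pics/top0c.png

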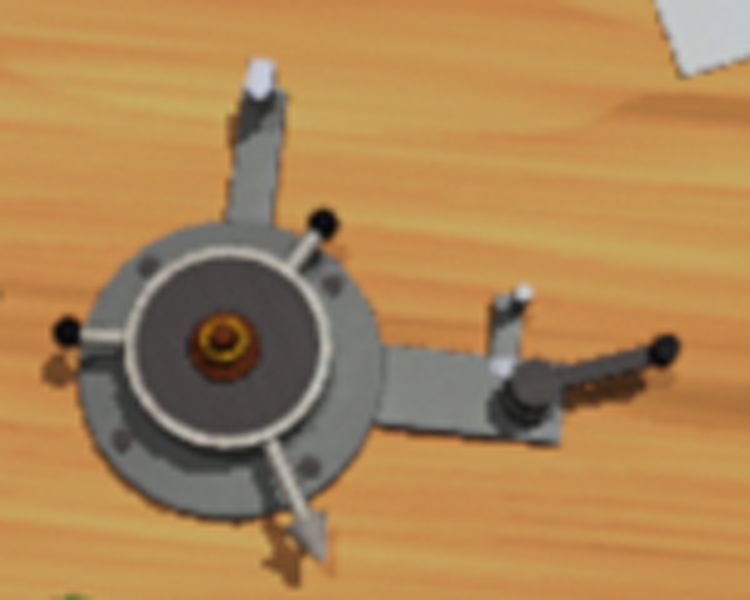

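View pics/side0c.png

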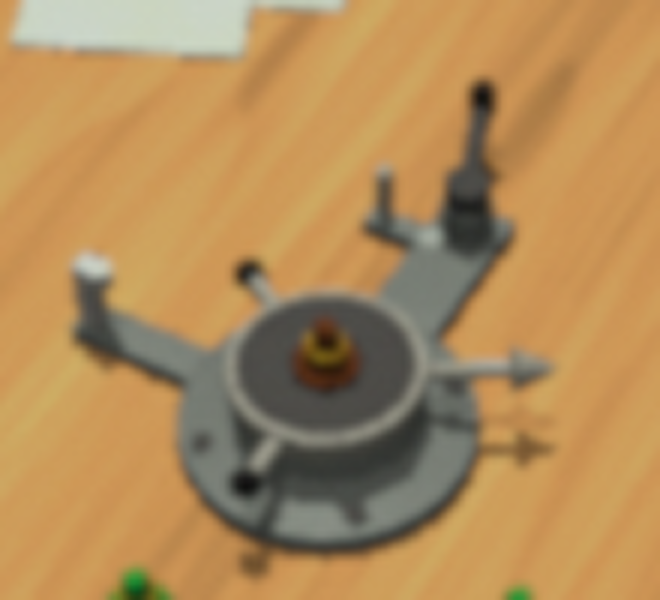

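The crops show the disc centre at (229,347), the pointer tip at (321,562), the balls at (66,332) and (323,223), the pivot at (533,383), the knob at (663,350) and the post top at (260,78), all in top-crop pixels. The arrangement matches the description.

```bash
python3 - <<'E'
from h import *
t=lambda c,z:onz("top",(c[0]+.5)/5-.5+220,(c[1]+.5)/5-.5+130,z)
s=lambda c,z:onz("side",(c[0]+.5)/6-.5+205,(c[1]+.5)/6-.5+155,z)
P={'c':((229,347),(326,368),.06),'tip':((321,562),(552,368),.052),'b1':((66,332),(246,485),.052),'b2':((323,223),(249,271),.052),'piv':((533,383),(470,180),.058),'knob':((663,350),(482,95),.055),'post':((260,78),(92,267),.06),'pin':((523,293),(384,172),.048)}
for f,i in((t,0),(s,1)):
    W={k:f(v[i],v[2]) for k,v in P.items()}
    c=W['c'][:2]
    for k,w in W.items():
        d=w[:2]-c; print(k,(w*1000).round(1),(np.hypot(*d)*1000).round(1),np.degrees(np.arctan2(d[1],d[0])).round(1))
    d=(W['knob']-W['piv'])[:2]; print('lever',np.hypot(*d),np.degrees(np.arctan2(d[1],d[0])))
E
```

```text
c [551.4  37.2  60. ] 0.0 0.0
tip [442.7 -22.1  52. ] 123.8 -151.4
b1 [553.3 125.4  52. ] 88.2 88.8
b2 [626.8  -5.8  52. ] 86.8 -29.7
piv [ 547.6 -124.9   58. ] 162.1 -91.3
knob [ 572.8 -192.7   55. ] 230.9 -84.7
post [702.9  35.9  60. ] 151.6 -0.5
pin [ 599.1 -116.7   48. ] 161.1 -72.8
lever 0.07235423270063288 -69.57843216852731
c [549.3  43.6  60. ] 0.0 0.0
tip [443.5 -19.5  52. ] 123.2 -149.2
b1 [551.2 127.4  52. ] 83.9 88.8
b2 [625.9  -4.4  52. ] 90.3 -32.1
piv [ 545.1 -120.7   58. ] 164.4 -91.5
knob [ 572.  -189.9   55. ] 234.5 -84.4
post [701.6  40.   60. ] 152.3 -1.4
pin [ 597.  -111.9   48. ] 162.6 -73.0
lever 0.07417673151446284 -68.71079072364708
```

```bash
python3 - <<'E'
from h import *
from scipy.optimize import least_squares as LS
t=lambda c,z:onz("top",(c[0]+.5)/5-.5+220,(c[1]+.5)/5-.5+130,z)[:2]
s=lambda c,z:onz("side",(c[0]+.5)/6-.5+205,(c[1]+.5)/6-.5+155,z)[:2]
P={'c':((229,347),(326,368),.06),'tip':((321,562),(552,368),.052),'b1':((66,332),(246,485),.052),'b2':((323,223),(249,271),.052),'piv':((533,383),(470,180),.058),'knob':((663,350),(482,95),.055),'pin':((523,293),(384,172),.048)}
u=lambda a:np.array([np.cos(a),np.sin(a)])
def model(p):
    c=p[:2];f=p[2];th=p[3];b=p[4]
    piv=c+.165*u(f-np.pi/2)
    return dict(c=c,tip=c+.125*u(f+th),b1=c+.086*u(f+th-2*np.pi/3),b2=c+.086*u(f+th+2*np.pi/3),piv=piv,knob=piv+.071*u(f-np.pi/2+b),pin=piv+.0498*u(f)+.011*u(f+np.pi/2))
for name,fs in(('top',[t]),('side',[s]),('both',[t,s])):
    def res(p):
        m=model(p); return np.concatenate([m[k]-f(v[0 if f is t else 1],v[2]) for k,v in P.items() for f in fs])
    r=LS(res,[.55,.04,0,-2.6,.35])
    print(name,(r.x[:2]*1000).round(1),np.degrees(r.x[2:]).round(2),(r.fun*1000).round(1))
for n,px in(("top",(234,256)),("top",(212,221)),("top",(213,189)),("top",(152,258))): print(onz(n,*px,.02))
E
```

```text
top [552.1  38.7] [  -1.35 -149.5    21.68] [ 0.7  1.5  0.2 -0.   0.1 -0.7 -0.9  0.4  0.6 -1.4  0.1 -0.1 -0.8  0.3]
side [550.9  42.2] [  -1.59 -148.99   22.57] [ 1.6 -1.4 -1.5  0.2  0.6  0.8 -1.   2.8  1.2 -2.  -0.3  0.8 -0.6 -1.3]
both [551.5  40.4] [  -1.47 -149.25   22.13] [ 0.1  3.3  2.1 -3.1 -0.3  1.4 -1.  -1.2 -0.7  1.1  1.4 -1.  -1.3  2.3
 -0.5  0.9 -0.3  0.4  2.1 -3.8 -0.5  1.8  0.3 -1.1 -1.8  1.9  0.3 -2.9]
[0.3969582  0.10727468 0.02      ]
[0.48599791 0.17812305 0.02      ]
[0.57564103 0.1869274  0.02      ]
[0.37081746 0.32494566 0.02      ]
```

Request:
play_rows(commands="0 0 0 0 0; 0 17 42 0 -7; 0 40 80 0 -14; 0 60 120 0 -21; 0 80 160 0 -26.7; 0 100 200 0 -26.7; 0 120 240 0 -26.7; 0 140 280 0 -26.7; 0 160 320 0 -26.7; 0 160 320 0 -26.7")

```text
time: 0.93
ee_pos: [0.4076, -0.1688, 0.2313]
tcp_rot: [-180.0, -0.0, 0.0]
wrist_force: [0.2, -0.1, -0.7]
opening: -0.0001
```

Request:
play_rows(commands="0 10 35 -20 0; 0 20 70 -40 0; 0 30 105 -50 0; 0 40 140 -60 0; 0 52 175 -80 0; 0 62 203 -110 0; 0 62 203 -140 0; 0 62 203 -165 0; 0 62 203 -185 0; 0 62 203 -196 0")

```text
time: 1.77
ee_pos: [0.4679, 0.0142, 0.0325]
tcp_rot: [-179.2, 0.2, 1.3]
wrist_force: [-0.3, -0.6, 0.5]
opening: -0.0001
```

```bash
python3 - <<'E'
from h import *
for n,b in(("top",(200,120,180,150)),("side",(185,135,150,130))):
    im=camera(n); crop(n,im,*b,4,f"pics/{n}1.png")
o=get_obs(); print(o['ee_pos'],o['wrist_force'])
c=np.array([.5515,.040])
for a in range(-176,0,8):
    print(a,((c+.082*np.array([np.cos(np.radians(a)),np.sin(np.radians(a))])-[.4696,.0342])*1000).round(0))
E
```

```text
[0.46813998 0.01404852 0.03359014] [ 0.02083387 -0.46871143  0.90529109]
-176 [0. 0.]
-168 [  2. -11.]
-160 [  5. -22.]
-152 [  9. -33.]
-144 [ 16. -42.]
-136 [ 23. -51.]
-128 [ 31. -59.]
-120 [ 41. -65.]
-112 [ 51. -70.]
-104 [ 62. -74.]
-96 [ 73. -76.]
-88 [ 85. -76.]
-80 [ 96. -75.]
-72 [107. -72.]
-64 [118. -68.]
-56 [128. -62.]
-48 [137. -55.]
-40 [145. -47.]
-32 [151. -38.]
-24 [157. -28.]
-16 [161. -17.]
-8 [163.  -6.]
```

View pics/top1.png

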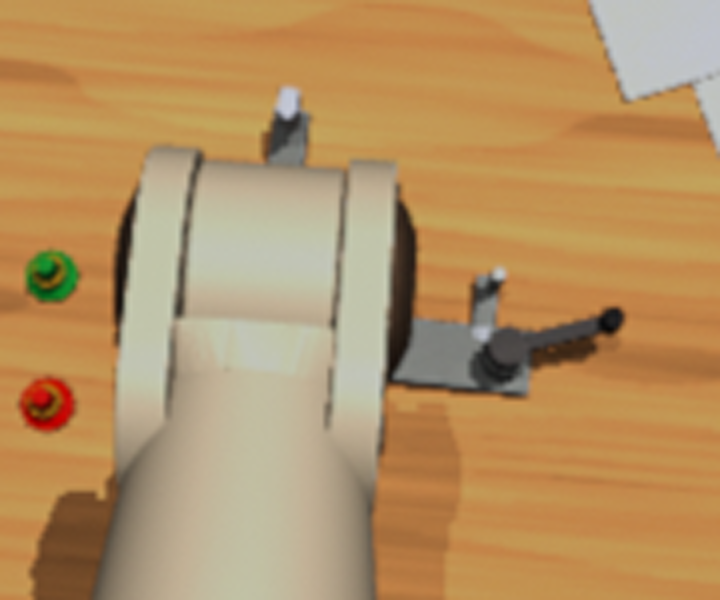

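View pics/side1.png

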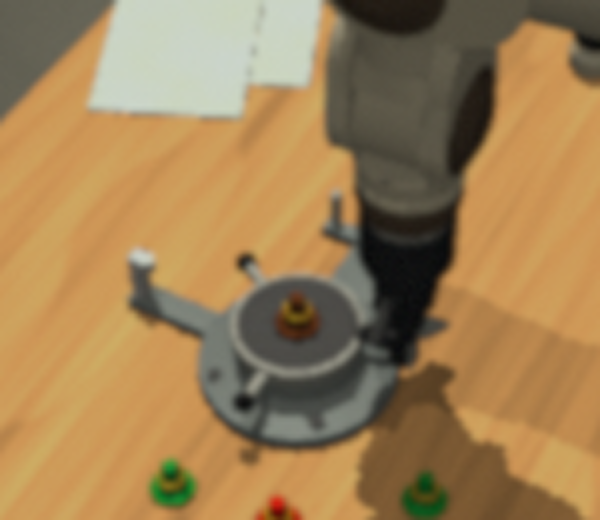

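Request:
play_rows(commands="0 0 0 0 0; 0 0 0 0 0")

```text
time: 2.03
ee_pos: [0.4702, 0.014, 0.0368]
tcp_rot: [-179.2, -0.1, 1.3]
wrist_force: [-0.5, 0.9, -0.1]
opening: 0.0001
```

```bash
python3 - <<'E'
from h import *
o=get_obs(); print(o)
for n,b in(("side",(185,135,150,130)),):
    im=camera(n); crop(n,im,*b,5,f"pics/{n}2.png")
E
```

```text
{'time': 2.0333, 'q': array([  1.24873542,  -5.2087097 , -21.66209874,  73.45273217,
         0.76318049, 179.94454442]), 'qd': array([-0.02685647, -0.20248117,  0.15637349, -0.12206417, -0.02423917,
        0.04503707]), 'joint_efforts': array([-2.54590753e-01, -3.97099257e+01,  4.56863773e+01, -2.82269698e-01,
       -1.41388499e-01, -4.97003333e-03]), 'ee_pos': array([0.47015076, 0.01404534, 0.03677038]), 'tcp_rot': array([-1.79236911e+02, -9.46173923e-02,  1.30418615e+00]), 'wrist_force': array([-0.47201245,  0.86632654, -0.13439657]), 'torque': array([ 0.14063194,  0.16519545, -0.01950469]), 'opening': 6.549000793058482e-05}
```

View pics/side2.png

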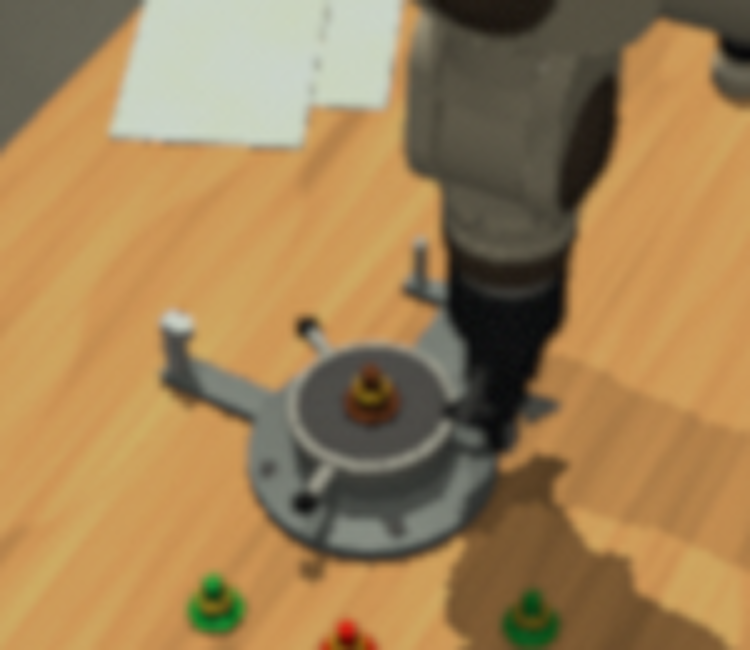

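The wrist joint sat at its 180° limit at yaw 0, so I'll turn anticlockwise and check where the commanded pose lies.

Request:
play_rows(commands="0 0 0 0 7; 0 0 0 0 14; 0 0 0 0 14; 0 0 0 0 14")

```text
time: 2.42
ee_pos: [0.4701, 0.014, 0.0363]
tcp_rot: [-179.3, -0.1, 15.1]
wrist_force: [-0.2, -0.4, 0.0]
opening: 0.0
```

Request:
play_rows(commands="0 5 -9.5 0 7; 0 10 -18.5 0 14; 0 16 -27 0 21; 0 23 -34.5 0 28; 0 31 -41 0 35; 0 39.5 -46.7 0 42; 0 48.7 -51.3 0 49; 0 58.3 -54.7 0 56; 0 68.4 -57 0 63; 0 78.6 -58 0 70")

```text
time: 3.25
ee_pos: [0.5485, -0.0446, 0.0357]
tcp_rot: [-179.3, 0.0, 85.4]
wrist_force: [-0.1, -2.1, -0.1]
opening: -0.0003
```

```bash
python3 - <<'E'
from h import *
o=get_obs(); print(o['ee_pos'],o['tcp_rot'],o['wrist_force'])
for n,b in(("side",(185,135,150,130)),):
    im=camera(n); crop(n,im,*b,5,f"pics/{n}3.png")
E
```

```text
[ 0.54850698 -0.04458196  0.03570735] [-1.79262348e+02  4.26762312e-02  8.53571258e+01] [-0.10612952 -2.101658   -0.14618298]
```

View pics/side3.png

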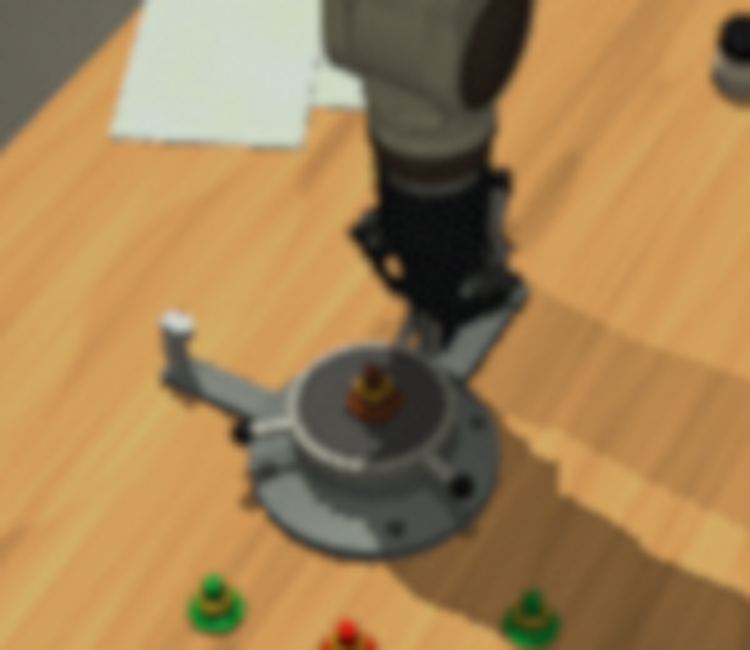

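Request:
play_rows(commands="0 10.2 0.3 0 5; 0 20.4 1.7 0 5; 0 30.2 4.5 0 5; 0 39.7 8.4 0 5; 0 48.6 13.5 0 5; 0 56.9 19.6 0 5; 0 64.3 26.6 0 5; 0 70 33.3 0 5; 0 74.9 40.6 0 5; 0 77.7 45.8 0 5")

```text
time: 4.13
ee_pos: [0.6263, 0.0029, 0.0352]
tcp_rot: [-179.3, 0.0, 90.3]
wrist_force: [-0.4, -0.2, -0.2]
opening: -0.0001
```

```bash
python3 - <<'E'
from h import *
o=get_obs(); print(o['ee_pos'],o['tcp_rot'],o['wrist_force'])
for n,b in(("side",(185,155,150,110)),("top",(200,120,160,130))):
    im=camera(n); crop(n,im,*b,5,f"pics/{n}4.png")
E
```

```text
[0.62627443 0.0029031  0.03522375] [-1.79250552e+02  7.11320124e-03  9.03213694e+01] [-0.40385846 -0.15031788 -0.17372446]
```

View pics/side4.png

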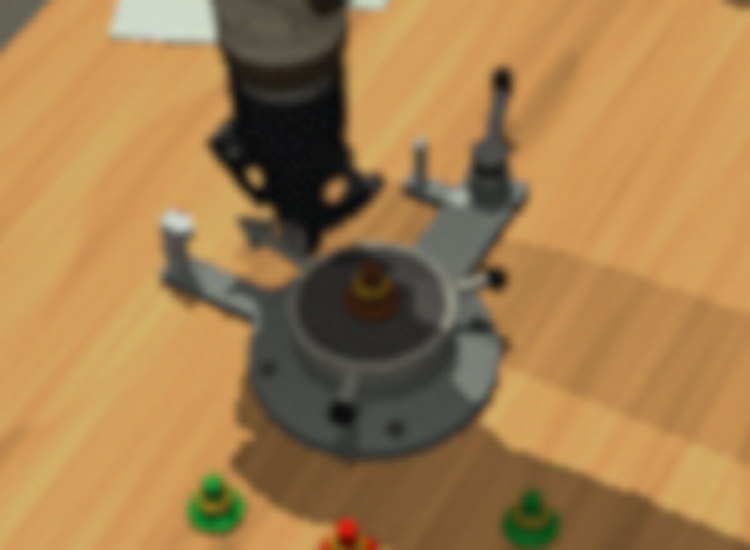

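View pics/top4.png

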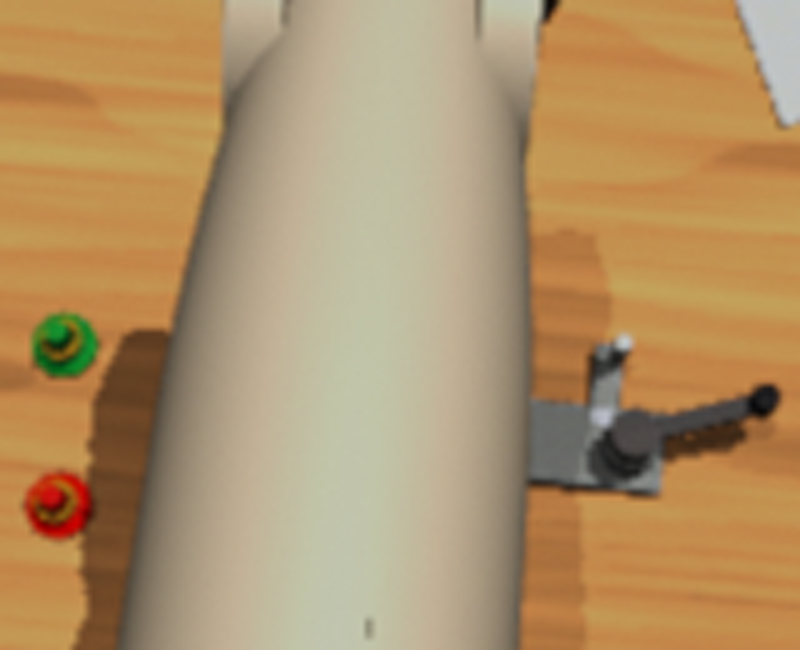

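The side crop shows the pointer tip near (243,225) and the balls at (343,412) and (496,279). The top camera is blocked by the arm.

```bash
python3 - <<'E'
from h import *
s=lambda c,z:onz("side",(c[0]+.5)/5-.5+185,(c[1]+.5)/5-.5+155,z)[:2]
tip,b1,b2,c=s((243,225),.052),s((343,412),.052),s((496,279),.052),np.array([.5509,.0422])
for n,p,o in(('tip',tip,0),('b1',b1,-120),('b2',b2,120)):
    d=p-c; print(n,p,np.hypot(*d),np.degrees(np.arctan2(d[1],d[0]))+o)
d=b1-b2; print('b-b',np.degrees(np.arctan2(d[1],d[0]))-90)
E
```

```text
tip [0.66494486 0.01529112] 0.11717643605061857 -13.276119297696596
b1 [0.52680466 0.1216994 ] 0.0830706921864239 -13.138554455389922
b2 [ 0.4912909 -0.0212736] 0.08707549844768069 -13.201644898366084
b-b -13.949654223450935
```

Request:
play_rows(commands="0 3 3 0 0; 0 6 6 0 0; 0 6 9 0 0; 0 6 12 0 0; 0 6 14 0 0; 0 6 15.5 0 0; 0 6 17 0 0; 0 6 17 0 0; 0 6 17 0 0")

```text
time: 4.98
ee_pos: [0.6316, 0.019, 0.0353]
tcp_rot: [-179.2, -0.0, 90.3]
wrist_force: [-0.7, -0.5, -0.0]
opening: -0.0002
```

```bash
python3 - <<'E'
from h import *
o=get_obs(); print(o['ee_pos'],o['tcp_rot'],o['wrist_force'])
for n,b in(("side",(185,155,150,110)),):
    im=camera(n); crop(n,im,*b,5,f"pics/{n}5.png")
E
```

```text
[0.63160272 0.01899434 0.0353001 ] [-1.79240150e+02 -3.61162570e-03  9.03235368e+01] [-0.7318616  -0.53072862 -0.02207616]
```

View pics/side5.png

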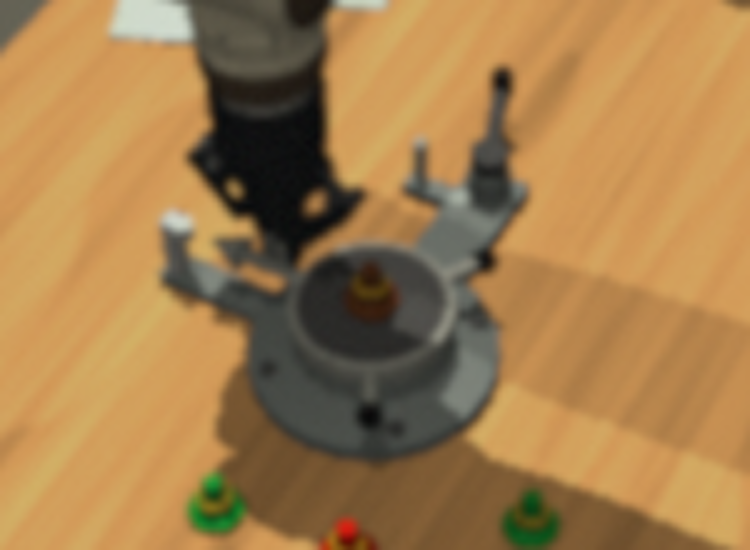

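```bash
python3 - <<'E'
from h import *
s=lambda c,z:onz("side",(c[0]+.5)/5-.5+185,(c[1]+.5)/5-.5+155,z)[:2]
tip,b1,b2,c=s((218,240),.052),s((369,415),.052),s((485,260),.052),np.array([.5509,.0422])
for n,p,o in(('tip',tip,0),('b1',b1,-120),('b2',b2,120)):
    d=p-c; print(n,p,np.hypot(*d),np.degrees(np.arctan2(d[1],d[0]))+o)
d=b1-b2; print('b-b',np.degrees(np.arctan2(d[1],d[0]))-90)
E
```

```text
tip [0.67279371 0.03476801] 0.12212007079947364 -3.4890676945129266
b1 [0.51118097 0.11615979] 0.0839502913833249 -1.7626213926550633
b2 [ 0.50533293 -0.03278036] 0.08774059297807747 -1.2878892416939038
b-b -2.248525173494201
```

Request:
play_rows(commands="0 3 -10 0 0; 0 6 -28 10 0; 0 0 -40 40 0; 0 -25 -65 70 0; 0 -50 -100 95 0; 0 -75 -135 100 0; 0 -100 -170 100 0; 0 -125 -200 100 0; 0 -150 -230 100 0; 0 -150 -260 100 0")

```text
time: 5.87
ee_pos: [0.4784, -0.2425, 0.1361]
tcp_rot: [-179.2, 0.0, 90.3]
wrist_force: [0.9, 0.5, -0.1]
opening: -0.0001
```

```bash
python3 - <<'E'
from h import *
o=get_obs(); print(o['ee_pos'],o['tcp_rot'],o['wrist_force'])
for n,b,k in(("side",(185,155,150,110),5),("top",(220,130,150,120),5)):
    im=camera(n); cv2.imwrite(f"pics/{n}6.png",im[:,:,::-1]); crop(n,im,*b,k,f"pics/{n}6c.png")
E
```

```text
[ 0.47840205 -0.24248673  0.13614576] [-1.79228970e+02  6.72168468e-03  9.02944754e+01] [ 0.9250108   0.47626665 -0.14558299]
```

View pics/side6c.png

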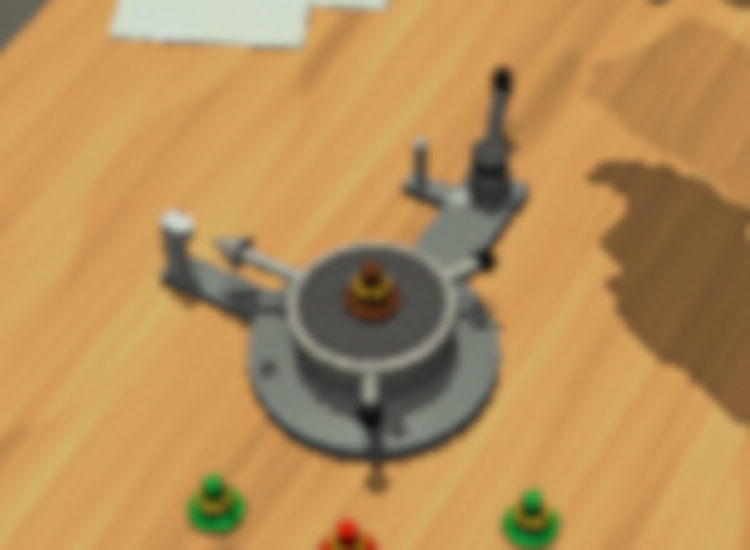

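View pics/top6c.png

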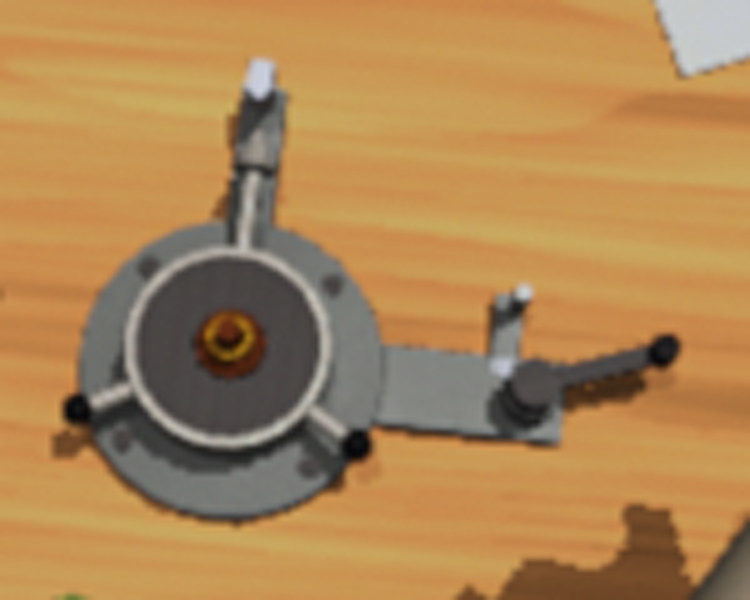

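```bash
python3 - <<'E'
from h import *
im=cv2.imread("pics/top6.png")[:,:,::-1]; crop("top",im,255,135,32,50,12,"pics/top6p.png")
def blobs(im,x0,y0,x1,y1,n):
    g=im[y0:y1,x0:x1].max(2); m=(g<45).astype(np.uint8)
    k,l,st,ce=cv2.connectedComponentsWithStats(m)
    w=np.clip(90-g.astype(float),0,None)
    for i in range(1,k):
        if 4<=st[i,4]<60:
            cx,cy=ce[i]; X,Y=np.meshgrid(np.arange(g.shape[1]),np.arange(g.shape[0])); r=np.hypot(X-cx,Y-cy)<4.5
            ww=w*r; u,v=(X*ww).sum()/ww.sum()+x0,(Y*ww).sum()/ww.sum()+y0
            print(n,st[i,4],(u,v),onz(n,u,v,.052)[:2].round(4))
im0=cv2.imread("pics/top0.png")[:,:,::-1]
print('start');blobs(im0,225,165,300,245,"top")
print('now');blobs(im,225,165,300,245,"top")
s0=cv2.imread("pics/side0.png")[:,:,::-1]; s=cv2.imread("pics/side6.png")[:,:,::-1]
print('start');blobs(s0,225,190,300,245,"side")
print('now');blobs(s,225,190,300,245,"side")
E
```

```text
start
top 16 (np.float64(284.23955223880597), np.float64(174.24029850746268)) [ 0.6267 -0.0059]
top 22 (np.float64(233.16801075268816), np.float64(196.13239247311827)) [0.553  0.1243]
top 22 (np.float64(264.8004467609829), np.float64(220.88235294117646)) [0.494  0.0331]
now
top 4 (np.float64(265.1598173515982), np.float64(198.95433789954336)) [0.5534 0.0383]
top 42 (np.float64(238.24600938967137), np.float64(212.5920187793427)) [0.5095 0.1056]
top 36 (np.float64(269.908940397351), np.float64(219.91307947019868)) [0.4978 0.02  ]
top 25 (np.float64(290.380626223092), np.float64(218.84393346379647)) [ 0.5058 -0.0336]
start
side 4 (np.float64(282.48956661316214), np.float64(191.7776886035313)) [ 0.5334 -0.0946]
side 9 (np.float64(246.28917910447763), np.float64(235.10914179104478)) [0.5498 0.1253]
now
side 13 (np.float64(258.9844590555888), np.float64(238.03048416019126)) [0.5087 0.1168]
```

View pics/top6p.png

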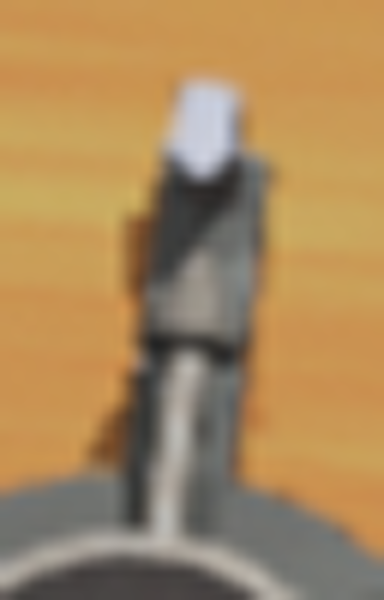

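```bash
python3 - <<'E'
from h import *
t5=lambda c,z:onz("top",(c[0]+.5)/5-.5+220,(c[1]+.5)/5-.5+130,z)[:2]
t12=lambda c,z:onz("top",(c[0]+.5)/12-.5+255,(c[1]+.5)/12-.5+135,z)[:2]
pts=np.array([[.6267,-.0059],[.5530,.1243],[.5058,-.0336],t5((76.5,408),.052)])
print(pts)
A=np.c_[2*pts,np.ones(4)];x=np.linalg.lstsq(A,(pts**2).sum(1),rcond=None)[0]
c=x[:2];print('circle c',c,'r',np.sqrt(x[2]+c@c))
from scipy.optimize import least_squares
r=least_squares(lambda p:np.hypot(*(pts-p).T)-.086,c);c2=r.x;print('c86',c2,r.fun)
for cc in(c,c2,np.array([.5521,.0387])):
    a=lambda p:np.degrees(np.arctan2(*(p-cc)[::-1])).round(2)
    print(cc,'balls->ptr',a(pts[2])+120,a(pts[3])-120,
     'cone base',a(t12((195,345),.052)),'bar inner',a(t12((168,525),.052)),
     'nose',a(t12((203,182),.052)),np.hypot(*(t12((203,182),.052)-cc)),'postback',a(t12((210,82),.06)),np.hypot(*(t12((210,82),.06)-cc)),
     'piv+90',a(t5((533,383),.058))+90)
w=t12((195,345),.052)-t12((168,525),.052); print('bar dir',np.degrees(np.arctan2(w[1],w[0])))
d=pts[3]-pts[2];print('bb',np.degrees(np.arctan2(d[1],d[0]))-90)
# bracket/arm edges in top
E
```

```text
[[ 0.6267     -0.0059    ]
 [ 0.553       0.1243    ]
 [ 0.5058     -0.0336    ]
 [ 0.51246154  0.11487809]]
circle c [0.55277832 0.03846324] r 0.08611802432097519
c86 [0.55277093 0.03848415] [ 2.29112095e-04 -1.83839657e-04  3.71563260e-05  3.76399258e-04]
[0.55277832 0.03846324] balls->ptr -3.0999999999999943 -2.180000000000007 cone base -2.87 bar inner -3.22 nose -1.22 0.1402503725290199 postback -0.95 0.1612706720941617 piv+90 -1.8199999999999932
[0.55277093 0.03848415] balls->ptr -3.0900000000000034 -2.180000000000007 cone base -2.89 bar inner -3.24 nose -1.23 0.140258205445136 postback -0.96 0.16127840769231017 piv+90 -1.8199999999999932
[0.5521 0.0387] balls->ptr -2.6299999999999955 -2.510000000000005 cone base -2.99 bar inner -3.42 nose -1.31 0.14093376172068373 postback -1.03 0.16195299604456329 piv+90 -1.5799999999999983
bar dir -2.3947750588487002
bb -2.568878604643544
```

```bash
python3 - <<'E'
from h import *
t5=lambda c,z:onz("top",(c[0]+.5)/5-.5+220,(c[1]+.5)/5-.5+130,z)[:2]
t12=lambda c,z:onz("top",(c[0]+.5)/12-.5+255,(c[1]+.5)/12-.5+135,z)[:2]
def ang(p,q): d=q-p; return np.degrees(np.arctan2(d[1],d[0])).round(2)
print(ang(t12((235,470),.012),t12((268,170),.012)))
print(ang(t5((385,346),.012),t5((490,357),.012))+90,ang(t5((378,425),.012),t5((557,444),.012))+90)
im=cv2.imread("pics/top0.png")[:,:,::-1]; crop("top",im,252,135,32,50,12,"pics/top0p.png"); crop("top",im,290,185,50,40,12,"pics/top0b.png")
E
```

```text
-0.36
-0.7199999999999989 -0.75
```

View pics/top0p.png

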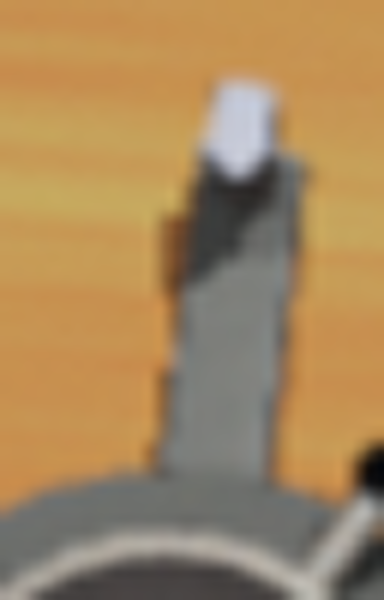

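View pics/top0b.png

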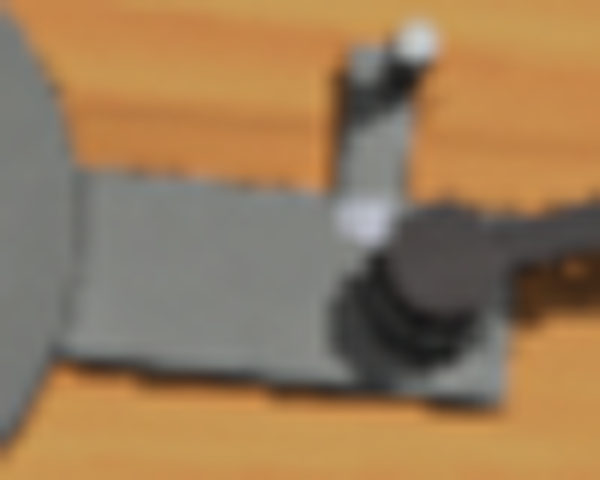

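```bash
python3 - <<'E'
from h import *
im=cv2.imread("pics/top0.png"); f=im.astype(float); sat=(f.max(2)-f.min(2))/(f.max(2)+1)
def cross(a,th):
    # all crossings with interpolation
    o=[]
    for i in range(len(a)-1):
        if (a[i]-th)*(a[i+1]-th)<0: o.append(i+(th-a[i])/(a[i+1]-a[i]))
    return o
th=.38
top=[];bot=[]
for u in range(299,330):
    c=[x+190 for x in cross(sat[190:226,u],th)]
    if u<316 and c: top.append((u,c[0]))
    if c: bot.append((u,c[-1]))
L=[];Rr=[]
for v in range(150,172):
    c=[x+255 for x in cross(sat[v,255:285],th)]
    if c: L.append((v,c[0])); Rr.append((v,c[-1]))
def d(pts,sw):
    p=np.array([onz("top",*((q[1],q[0]) if sw else q),.012)[:2] for q in pts])
    v=cv2.fitLine(p.astype(np.float32),cv2.DIST_HUBER,0,.001,.001).ravel()
    a=np.degrees(np.arctan2(v[1],v[0])); n=np.array([-v[1],v[0]]); r=(p-v[2:])@n
    return a.round(2),(np.std(r)*1000).round(2),v[2:]*1000
for n,p,s in(('btop',top,0),('bbot',bot,0),('L',L,1),('R',Rr,1)):
    print(n,len(p),d(p,s))
E
```

```text
btop 17 (np.float32(88.9), np.float64(0.17), array([572.9798 , -70.30113], dtype=float32))
bbot 31 (np.float32(89.36), np.float64(0.3), array([ 525.5008 , -102.11289], dtype=float32))
L 22 (np.float32(-1.85), np.float64(0.28), array([674.63306,  48.97268], dtype=float32))
R 22 (np.float32(-0.75), np.float64(0.16), array([671.7366  ,  22.940748], dtype=float32))
```

Request:
play_rows(commands="0 20 30 0 0; 0 40 60 0 0; 0 60 90 0 0; 0 80 120 0 0; 0 100 150 0 0; 0 120 180 0 0; 0 140 205 0 0; 0 152 225 -10 0; 0 154 229 -40 0; 0 154 229 -70 0")

```text
time: 6.8
ee_pos: [0.6376, -0.0101, 0.0653]
tcp_rot: [-179.4, -0.0, 90.5]
wrist_force: [0.5, -0.1, -0.3]
opening: 0.0001
```

Request:
play_rows(commands="0 0 0 -20 0; 0 0 0 -30 0; 0 0 0 -30 0; 0 0 0 -30 0")

```text
time: 7.13
ee_pos: [0.6358, -0.0123, 0.0358]
tcp_rot: [-179.2, 0.0, 90.3]
wrist_force: [0.7, 0.5, 0.5]
opening: -0.0002
```

```bash
python3 - <<'E'
from h import *
im=camera("side"); crop("side",im,185,155,150,110,5,"pics/side7.png")
o=get_obs(); print(o['ee_pos'],o['tcp_rot'],o['wrist_force'])
E
```

```text
[ 0.63646354 -0.01232466  0.03684824] [-1.79349569e+02  7.68663233e-03  9.03019047e+01] [-0.0376353   0.10118779 -0.00760488]
```

View pics/side7.png

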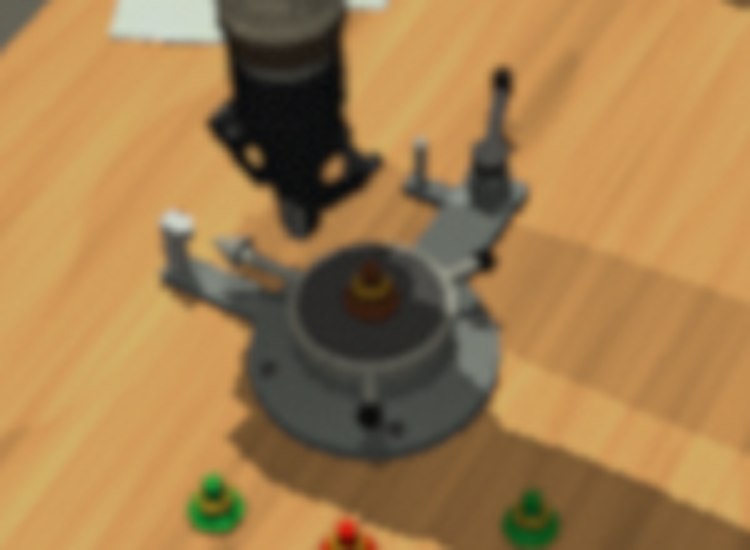

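Request:
play_rows(commands="0 -2 10 0 0; 0 -4 20 0 0; 0 -4 26 0 0; 0 -4 29 0 0; 0 -4 31 0 0; 0 -4 32.3 0 0; 0 -4 33.4 0 0; 0 -4 33.4 0 0; 0 -4 33.4 0 0")

```text
time: 7.93
ee_pos: [0.6317, 0.0212, 0.0352]
tcp_rot: [-179.2, 0.0, 90.3]
wrist_force: [-0.7, -0.5, -0.2]
opening: -0.0
```

Request:
play_rows(commands="0 3 -10 0 0; 0 6 -28 10 0; 0 0 -40 40 0; 0 -25 -65 70 0; 0 -50 -100 95 0; 0 -75 -135 100 0; 0 -100 -170 100 0; 0 -125 -200 100 0; 0 -150 -230 100 0; 0 -150 -260 100 0")

```text
time: 8.77
ee_pos: [0.4783, -0.2402, 0.1361]
tcp_rot: [-179.2, 0.0, 90.3]
wrist_force: [0.9, 0.5, -0.2]
opening: 0.0
```

```bash
python3 - <<'E'
from h import *
o=get_obs(); print(o['ee_pos'],o['tcp_rot'],o['wrist_force'])
for n,b,k in(("side",(185,155,150,110),5),("top",(220,130,150,120),5)):
    im=camera(n); cv2.imwrite(f"pics/{n}8.png",im[:,:,::-1]); crop(n,im,*b,k,f"pics/{n}8c.png")
    if n=="top": crop(n,im,255,135,32,50,12,"pics/top8p.png")
E
```

```text
[ 0.47834464 -0.24017253  0.13607836] [-1.79219986e+02  4.95707195e-03  9.02879930e+01] [ 0.92318919  0.5293893  -0.15822134]
```

View pics/top8p.png

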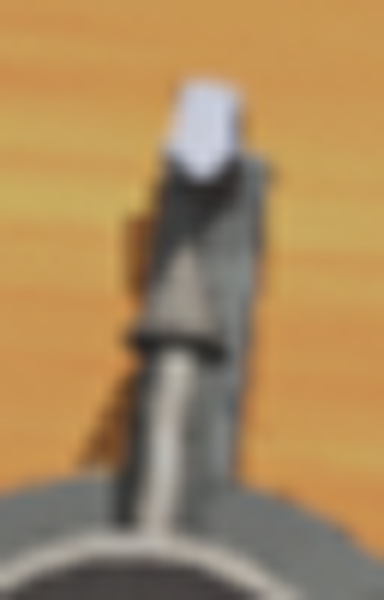

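View pics/top8c.png

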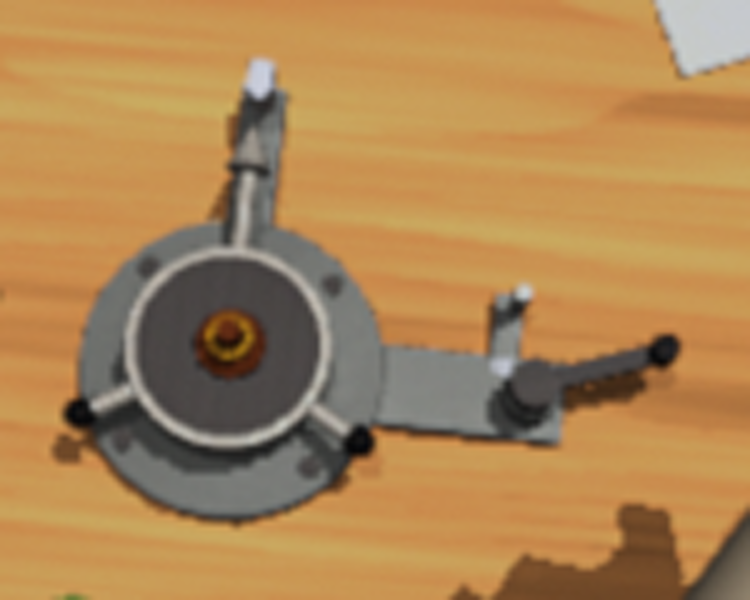

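```bash
python3 - <<'E'
from h import *
t5=lambda c,z:onz("top",(c[0]+.5)/5-.5+220,(c[1]+.5)/5-.5+130,z)[:2]
t12=lambda c,z:onz("top",(c[0]+.5)/12-.5+255,(c[1]+.5)/12-.5+135,z)[:2]
B={}
for f in("top0","top6","top8"):
    g=cv2.imread(f"pics/{f}.png").max(2)
    pts={"top0":[(284,174),(233,196)],"top6":[(290,218.5),(235,211)],"top8":[(291,218),(235.5,212)]}[f]
    out=[]
    for cx,cy in pts:
        X,Y=np.meshgrid(np.arange(560),np.arange(420))
        for _ in range(8):
            w=np.clip(60-g.astype(float),0,None)*(np.hypot(X-cx,Y-cy)<3.6); cx,cy=(X*w).sum()/w.sum(),(Y*w).sum()/w.sum()
        out.append(onz("top",cx,cy,.052)[:2])
    B[f]=np.array(out); print(f,B[f].round(4), np.hypot(*(out[0]-out[1])))
P=np.vstack(list(B.values()))
from scipy.optimize import least_squares
c=least_squares(lambda p:np.hypot(*(P-p).T)-.086,[.5525,.0385]); print(c.x,(c.fun*1000).round(2)); c=c.x
a=lambda p:np.degrees(np.arctan2(*(p-c)[::-1])).round(2)
for f in("top6","top8"): print(f,a(B[f][0])+120,a(B[f][1])-120, np.degrees(np.arctan2(*(B[f][1]-B[f][0])[::-1]))-90)
print('0',a(B['top0'][0])-120,a(B['top0'][1])+120,'tip0',a(onz("top",220+321.5/5-.5,130+562.5/5-.5,.052)[:2]))
print('conebase',a(t12((178,342),.052)),'tip',a(t12((186,240),.052)),'inner',a(t12((152,525),.052)),'nose',a(t12((203,182),.052)),'post',a(t12((210,82),.06)))
E
```

```text
top0 [[ 0.6267 -0.0061]
 [ 0.553   0.1245]] 0.14996378198315377
top6 [[ 0.5062 -0.034 ]
 [ 0.5112  0.1134]] 0.14750841673529463
top8 [[ 0.5082 -0.0354]
 [ 0.5092  0.1118]] 0.1471677485291008
[0.55302683 0.03817249] [-0.02  0.32  0.05  0.11  0.12 -0.32]
top6 -2.980000000000004 -0.9000000000000057 -1.9308115424524601
top8 -1.3599999999999994 0.769999999999996 -0.38374285608989567
0 -150.99 210.01999999999998 tip0 -151.33
conebase -0.5 tip -0.11 inner 0.57 nose -1.11 post -0.85
```

View pics/side8c.png

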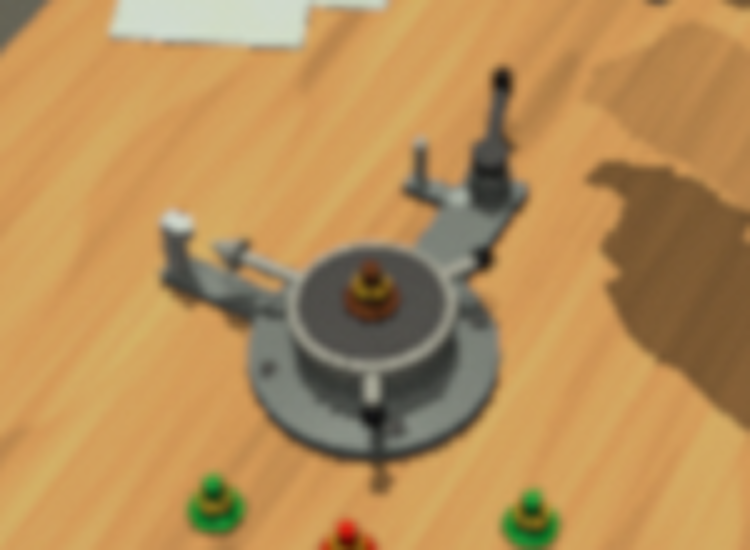

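```bash
python3 - <<'E'
from h import *
a=cv2.imread("pics/top8.png");b=cv2.imread("pics/top0.png")
s8=cv2.imread("pics/side8.png")
k=dict(fx=14,fy=14,interpolation=cv2.INTER_NEAREST)
A=cv2.resize(a[140:182,258:284],None,**k);D=cv2.resize(cv2.absdiff(a,b)[140:182,258:284]*2,None,**k)
cv2.imwrite("pics/cmp8.png",np.hstack([A,D]))
cv2.imwrite("pics/sz8.png",cv2.resize(s8[190:222,212:262],None,fx=15,fy=15,interpolation=cv2.INTER_CUBIC))
E
```

```text
(no output)
```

View pics/cmp8.png

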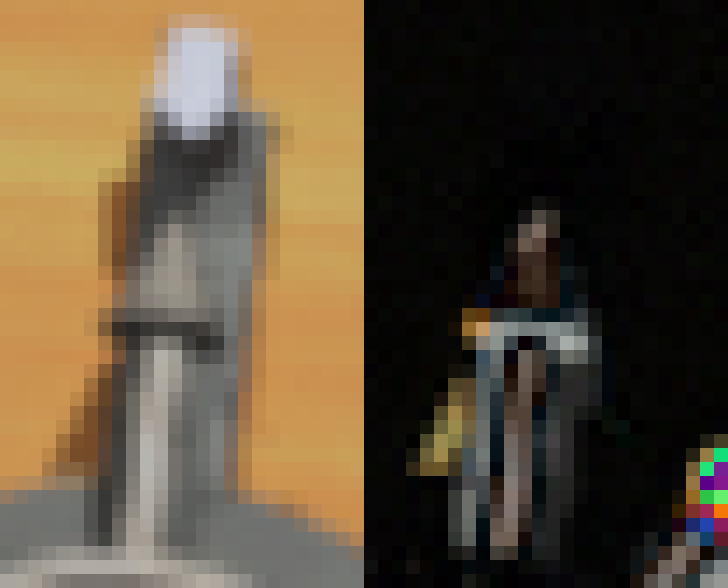

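View pics/sz8.png

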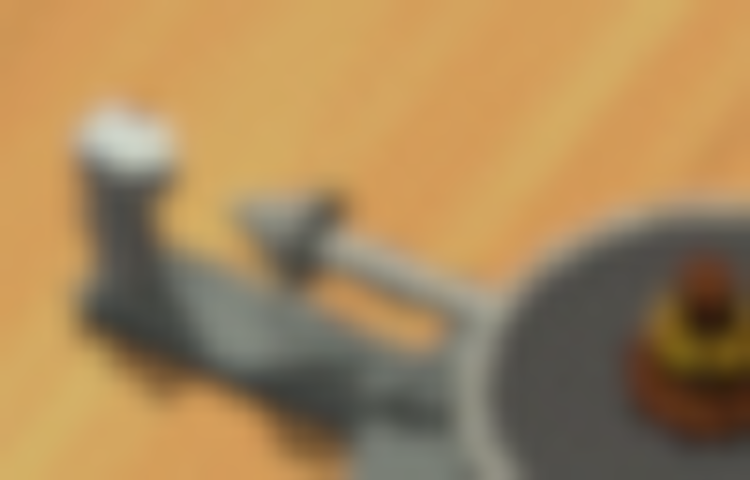

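```bash
python3 - <<'E'
from h import *
z=lambda c,h:onz("side",(c[0]+.5)/15-.5+212,(c[1]+.5)/15-.5+190,h)[:2]
s6=lambda c,h:onz("side",(c[0]+.5)/6-.5+205,(c[1]+.5)/6-.5+155,h)[:2]
an=lambda p,q:(np.degrees(np.arctan2(*(q-p)[::-1])).round(2),(np.hypot(*(q-p))*1000).round(1))
for c in(np.array([.5509,.0422]),s6((326,368),.06),np.array([.5500,.0425])):
    print(c,'tip',an(c,z((235,208),.052)),'rimmid',an(c,z((318,237),.052)),'post',an(c,z((125,137),.06)),'piv',an(c,s6((470,180),.058)))
print('bar',an(z((475,303),.052),z((330,238),.052)))
t=lambda u,v,h:onz("top",u,v,h)[:2]
for c in(np.array([.5528,.0384]),np.array([.5521,.0387])):
    print('rim',an(c,t(269.7,163.1,.052)),'apex',an(c,t(270,154.9,.052)),'bar in',an(c,t(267.7,178.8,.052)),'nose',an(c,t(271.5,148.8,.052)))
E
```

```text
[0.5509 0.0422] tip (np.float64(-1.3), np.float64(123.0)) rimmid (np.float64(-2.27), np.float64(102.1)) post (np.float64(-1.42), np.float64(151.9)) piv (np.float64(-92.04), np.float64(163.0))
[0.54933419 0.04357222] tip (np.float64(-1.92), np.float64(124.6)) rimmid (np.float64(-2.99), np.float64(103.7)) post (np.float64(-1.91), np.float64(153.5)) piv (np.float64(-91.47), np.float64(164.4))
[0.55   0.0425] tip (np.float64(-1.43), np.float64(123.9)) rimmid (np.float64(-2.41), np.float64(103.0)) post (np.float64(-1.52), np.float64(152.8)) piv (np.float64(-91.72), np.float64(163.3))
bar (np.float64(-2.23), np.float64(38.4))
rim (np.float64(-1.14), np.float64(101.6)) apex (np.float64(-0.21), np.float64(124.9)) bar in (np.float64(-1.13), np.float64(56.9)) nose (np.float64(-1.12), np.float64(142.8))
rim (np.float64(-1.3), np.float64(102.3)) apex (np.float64(-0.35), np.float64(125.6)) bar in (np.float64(-1.41), np.float64(57.6)) nose (np.float64(-1.23), np.float64(143.6))
```

The top-view bar and cone base line up with the nose (-1.1°/-1.1°), and the side-view tip lines up with the post (-1.3°/-1.4°). I take the pointer as aligned, so the brake lever is next.

Request:
play_rows(commands="0 20 18 0 0; 0 40 36 0 0; 0 54 48 0 0; 0 54 48 -20 0; 0 54 48 -50 0; 0 54 48 -75 0; 0 54 48 -95 0; 0 54 48 -104 0; 0 54 48 -104 0; 0 54 48 -104 0")

```text
time: 9.7
ee_pos: [0.5358, -0.1909, 0.0318]
tcp_rot: [-179.2, 0.0, 90.3]
wrist_force: [-0.8, -0.1, 0.0]
opening: 0.0
```

```bash
python3 - <<'E'
from h import *
o=get_obs(); print(o['ee_pos'],o['tcp_rot'],o['wrist_force'])
im=camera("side"); crop("side",im,225,130,120,100,6,"pics/side9.png")
E
```

```text
[ 0.53584693 -0.19088435  0.03179386] [-1.79245941e+02  6.40698045e-03  9.03098470e+01] [-0.77265965 -0.11511674  0.0116454 ]
```

View pics/side9.png

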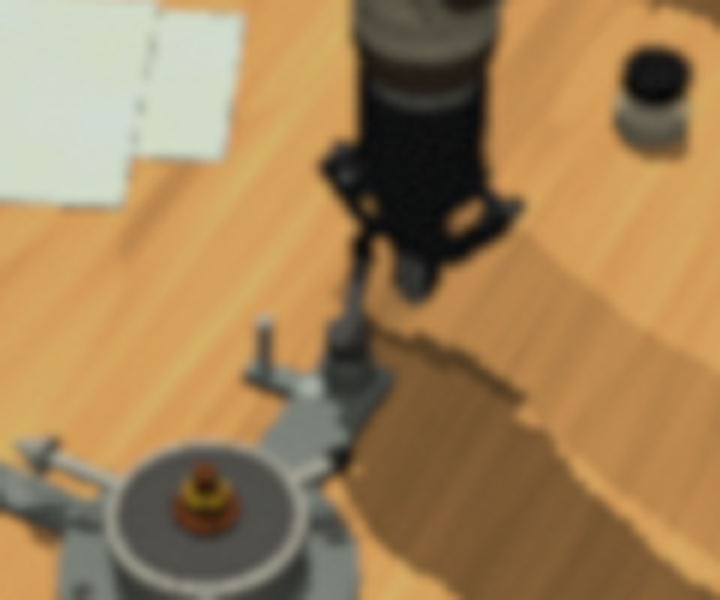

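Request:
play_rows(commands="0 9 1.5 0 0; 0 18.6 3.8 0 0; 0 24 4.8 0 0; 0 29.4 6 0 0; 0 39.6 10 0 0; 0 49.5 16.7 0 0; 0 57.9 25.1 0 0; 0 64.7 35.2 0 0; 0 64.7 35.2 0 0")

```text
time: 10.5
ee_pos: [0.6018, -0.1533, 0.0311]
tcp_rot: [-179.3, -0.0, 90.4]
wrist_force: [-0.3, -0.2, 0.3]
opening: -0.0002
```

```bash
python3 - <<'E'
from h import *
o=get_obs(); print(o['ee_pos'],o['tcp_rot'],o['wrist_force'])
im=camera("side"); crop("side",im,225,130,120,100,6,"pics/side10.png")
E
```

```text
[ 0.60184817 -0.15333218  0.03106375] [-1.79268631e+02 -2.41001363e-02  9.04278541e+01] [-0.32732098 -0.19832948  0.29607081]
```

View pics/side10.png

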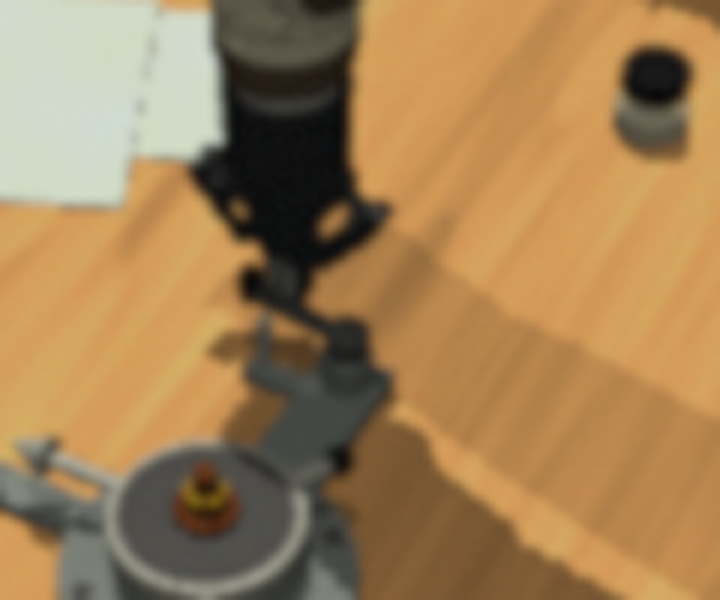

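Request:
play_rows(commands="0 1 3 0 0; 0 2 5 0 0; 0 3 7 0 0; 0 3 8.5 0 0; 0 3 8.5 0 0")

```text
time: 10.97
ee_pos: [0.6034, -0.1469, 0.0314]
tcp_rot: [-179.3, 0.0, 90.3]
wrist_force: [-0.3, -0.3, -0.2]
opening: 0.0002
```

Request:
play_rows(commands="0 0 1 0 0; 0 0 2 0 0; 0 0 3 0 0; 0 0 3 0 0")

```text
time: 11.3
ee_pos: [0.6035, -0.1448, 0.0315]
tcp_rot: [-179.3, 0.1, 90.3]
wrist_force: [0.5, -5.2, -0.3]
opening: -0.0002
```

Request:
play_rows(commands="0 0 1 0 0; 0 0 2 0 0; 0 0 2 0 0")

```text
time: 11.55
ee_pos: [0.6035, -0.1446, 0.0315]
tcp_rot: [-179.3, 0.3, 90.2]
wrist_force: [0.8, -13.8, -0.3]
opening: -0.0
```

```bash
python3 - <<'E'
from h import *
o=get_obs(); print(o['ee_pos'],o['tcp_rot'],o['wrist_force'])
im=camera("side"); crop("side",im,225,130,120,100,6,"pics/side11.png")
E
```

```text
[ 0.60352231 -0.1445822   0.03153526] [-179.27362925    0.29208554   90.20611036] [  0.75705133 -13.8191848   -0.26527387]
```

View pics/side11.png

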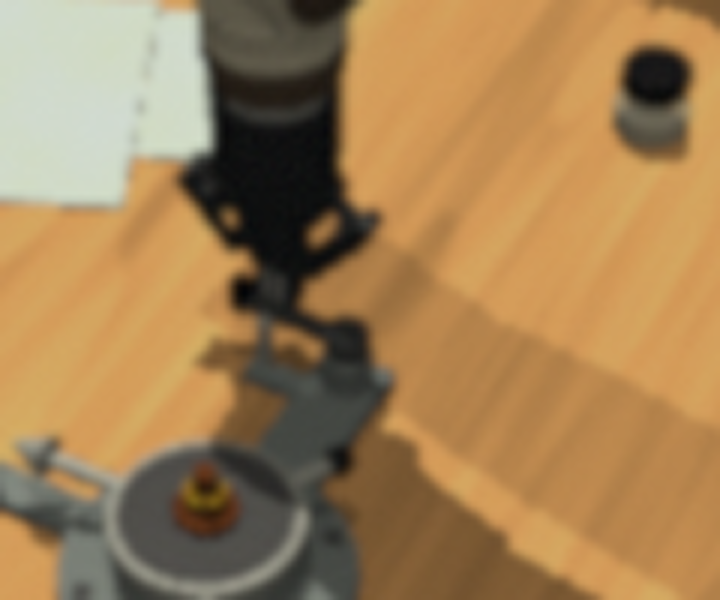

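The lever rests on the pin: the force rose to 14 N with no further travel. I'll back away in -y, lift, and clear the scene.

Request:
play_rows(commands="0 0 -5 0 0; 0 0 -20 0 0; 0 0 -40 20 0; 0 -10 -55 60 0; 0 -30 -75 95 0; 0 -60 -100 110 0; 0 -95 -115 115 0; 0 -125 -130 115 0; 0 -155 -150 115 0; 0 -155 -150 115 0")

```text
time: 12.43
ee_pos: [0.4442, -0.2949, 0.1472]
tcp_rot: [-179.2, 0.1, 90.1]
wrist_force: [-0.1, 0.6, -0.8]
opening: -0.0001
```

Request:
play_rows(commands="0 -25 -30 0 0; 0 -50 -60 0 0; 0 -75 -90 0 0; 0 -100 -110 0 0; 0 -100 -110 0 0; 0 -100 -110 0 0")

```text
time: 12.93
ee_pos: [0.3472, -0.4032, 0.1463]
tcp_rot: [-179.3, -0.0, 90.1]
wrist_force: [-0.2, 0.3, -0.1]
opening: 0.0
```

```bash
python3 - <<'E'
from h import *
o=get_obs(); print(o['time'],o['ee_pos'],o['tcp_rot'],o['wrist_force'])
for n,b in(("side",(205,130,140,110)),("top",(220,130,150,120))):
    im=camera(n); cv2.imwrite(f"pics/{n}12.png",im[:,:,::-1]); crop(n,im,*b,5,f"pics/{n}12c.png")
a=cv2.imread("pics/top12.png");b=cv2.imread("pics/top8.png")
print(cv2.absdiff(a,b)[140:240,225:305].max())
E
```

```text
12.9333 [ 0.34716784 -0.40324634  0.14630053] [-1.79261731e+02 -1.47135495e-02  9.01354773e+01] [-0.2005023   0.29696181 -0.11285548]
7
```

View pics/side12c.png

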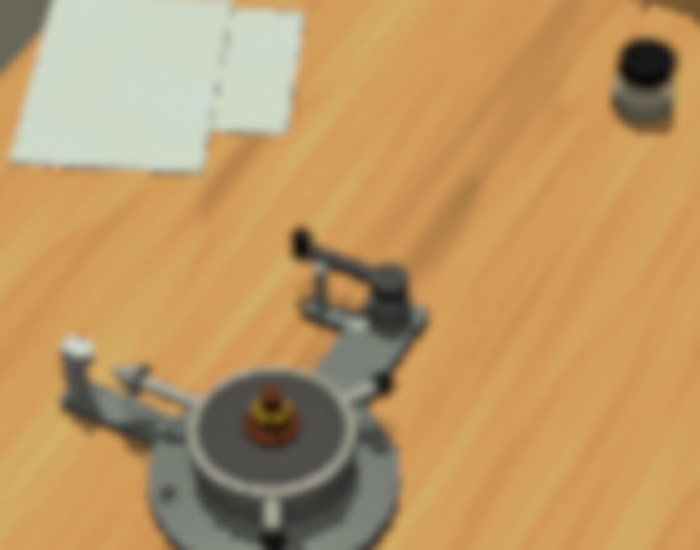

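View pics/top12c.png

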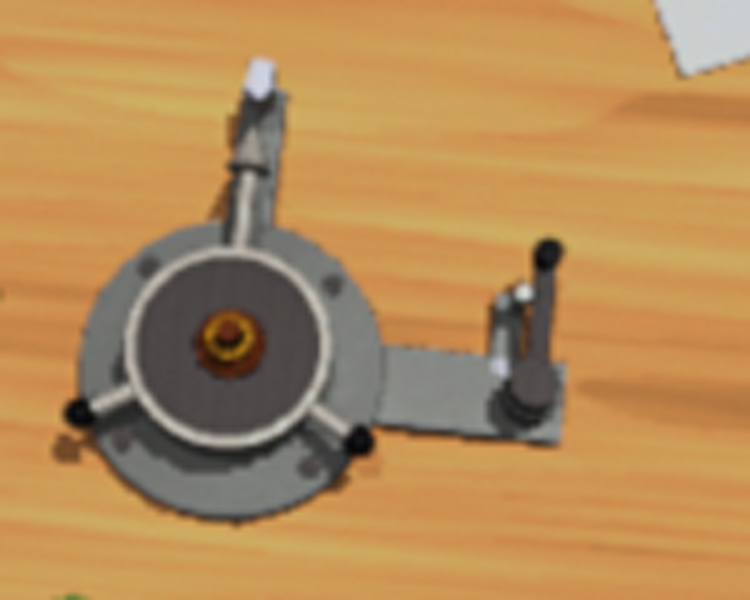

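View pics/top12.png

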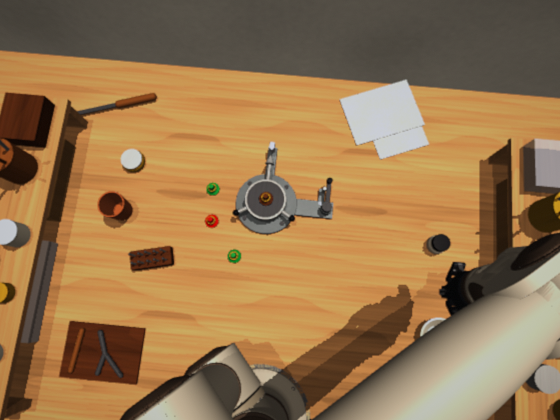

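The lever now lies against the pin at crop (523,293). Its direction gives an independent reading of the foot's yaw, so I'll compute that as a last check.

```bash
python3 - <<'E'
from h import *
t5=lambda c,z:onz("top",(c[0]+.5)/5-.5+220,(c[1]+.5)/5-.5+130,z)[:2]
s5=lambda c,z:onz("side",(c[0]+.5)/5-.5+205,(c[1]+.5)/5-.5+130,z)[:2]
an=lambda p,q:(np.degrees(np.arctan2(*(q-p)[::-1])).round(2),(np.hypot(*(q-p))*1000).round(1))
print(an(t5((533,383),.058),t5((547,252),.056)), an(t5((538,352),.051),t5((546,268),.051)))
print(an(s5((390,275),.058),s5((301,242),.052)))
E
```

```text
(np.float64(-1.81), np.float64(73.2)) (np.float64(-1.06), np.float64(46.9))
(np.float64(-3.88), np.float64(73.4))
```

```bash
python3 -c "
from workcell import *
print(job_done())"
```

```text
the job is handed in; nothing more can be done
None
```

The pointer now points at the mark post as closely as the cameras can tell, and the brake lever is home on its stop pin. I handed the job in at about 13 s of the 58 s allowed.

I pushed the pointer anticlockwise by about 150° with the shut fingertips. After measuring, I added a small push of about 1.5° to line it up, then pushed the lever round onto the pin.

**Pointer:**
- In the top view, the pointer's bar and cone base read -1.1 to -1.4°, and the post's nose -1.1 to -1.2°.
- In the side view, the tip read -1.3 to -1.9° and the post -1.4 to -1.9°, depending on the centre used.
- Other readings of the pointer disagreed: the top-view tip gave about -0.2°, the ball-to-ball line about -0.4°, and the side-view bar and cone base -2.2 to -3.0°.
- Other readings of the foot's yaw spread from about -0.7 to -1.9°.
- I take the alignment as good to about 1°.

**Brake:** At the end of the push, the force rose to 14 N with no further travel. The pictures show the lever against the pin. Its direction agreed with the foot's yaw from above (-1.1 to -1.8°), but a rougher side-view reading gave -3.9°.

**Rest of the scene:** The turntable area looked the same before and after the brake push, and the ring stand is still standing. The other things on the bench looked undisturbed in the top view. The arm finished clear, with no contact force. One early move stopped about 20 mm short because the last joint reached its limit. Turning the wrist fixed it, and nothing was disturbed apart from a possible slight early nudge of the pointer in the direction it was to go.

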